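# Clamp a door pull in its nest and hold the clamp

## Robot

A 7-joint arm with a two-finger parallel gripper is mounted at the origin on the work surface. World frame = base frame: x ahead of the robot, y to its left, z up, the work surface at z = 0. Lengths are in m, angles in rad, forces in N, time in s.
With the tool pointing down it reaches from about 0.425 to 0.925 m from the base axis. Payload 6.8 kg.
Tool frame: the origin (TCP) lies midway between the tips of the shut fingers; the grasp point (between the pads) lies 19 mm behind it; z points along the fingers, y is the line along which they close (so a half turn about z gives the same grasp; the last joint's range is limited). The gripper opens to 85 mm and grips with 20 to 120 N. Pads are 22 mm wide; open, the fingers measure 114 mm over their backs; the gripper's body (76 mm by 85 mm) begins 54 mm behind the grasp point. The pads swing forward as they close: fully open they stand 13 mm farther back than shut.
Start: joints at [1.136, 0.477, 0.022, 1.555, -0.011, 1.109, -0.083], TCP at [0.217, -0.639, 0.203] pointing down, gripper open.
Joint ranges: [-2.96, 2.96], [-0.34, 2.1], [-1.41, 1.46], [0.24, 2.44], [-1.37, 4.51], [0.17, 1.92], [-2.96, 2.96]. Speed limits (rad/s): [2.39, 2.39, 3.14, 3.14, 3.14, 3.14, 3.14].

## Interface

Orientations are given as a unit quaternion [w, x, y, z].
In Python, from station import bot gives the robot as it stands.
- The arm moves only by the tool jog_arm, never from a script. Its argument "rows" is a list of rows, each an object of numbers: "fingers": the finger opening in mm, from 0 to 85.4; "x", "y", "z": the shift along the tool's x, y, z in mm; "ax", "ay", "az": the turn, a rotation vector about the tool's x, y, z in degrees. A call has exactly 8 rows; each row shifts and turns the commanded pose from where the row before left it, along the tool's axes as they then stand; what a row does not reach is not made up. A row lasts 1/10 s, in which the tool goes at most 50 mm and 8.59 degrees, less where a joint would pass 70% of its speed; a pose out of reach is approached as far as the arm can. A call with a gripper value outside its range is refused whole. The fingers move at their own pace and stop on an object; "force" is the grip in N (left out, the last holds). Time passes only in rows, so rows that do not move let the fingers close, or fill a call up. It gives the time, the measured TCP pose, the force, the opening and the grip force at its end, in the units of the state.
- bot.get_obs(): the state, without advancing time (a new reading comes with each control period).
- bot.read_camera(name): name is "side" or "top" or "wrist"; returns a dict with "pixels" (400x640x3 uint8, red, green, blue), "vertical_fov" (degrees; the focal length in pixels is half the picture's height over the tangent of half this angle, whatever the lens; pixels are square), "cx", "cy" (the principal point, pixels), "world_from_camera" (4x4, takes a point from camera to world coordinates). Camera axes: x right, y down, z forward; pixel columns grow to the right and rows downward; lengths in m; the calibration is good to about 2 mm. A picture is of the moment at which its call begins. There is no depth.
- bot.hand_in(): hands the job in; it is judged then, once.
The state is a dict: "t": time; "q": joint angles; "joint_vel": joint speeds; "joint_torque": joint torques, N m; "eef_pos": TCP position; "tool_rot": TCP orientation; "contact_force": force on the tool from outside, world axes, zero at the start; "torque": the same for the moment, N m; "gripper_width": opening from 0.0 (shut) to 1.0 (fully open); "grasp_force": force on a finger pad.
Only numpy, scipy, OpenCV 4.12 (cv2) and the standard library are available. Lean on these libraries where they do the work, as an engineer would, in place of code of your own. Each camera call takes 0.05 s, during which the arm holds its last target. There are 200 camera calls.

## Task

Lay the long black door pull, feet up, into the yellow nest of the clamp fixture so that it sits fully down between the end stops, and let go of it. Then swing the clamp's spring-return T-handle lever to upright so that the sprung rubber foot bears on the middle of the pull and is pushed in about half of its 14 mm stroke, never to the bottom; the clamp has no latch, so finish with the lever still held like that. Leave the short pull, the screwdriver and the spray can where they are.

Things in the scene. Friction and masses are not known exactly. Their poses are not given: they have to be found in the camera images.
- long_pull: loose long black plastic bridge pull, 0.11 kg, lying feet up on the bench: bar 180 long (x), 24 wide (y), 16 thick (z), at each end a foot 20 x 22 rising to 40 mm above the underside (140 mm clear between the feet). Same either way round. Origin: centre of the bar's underside; z up, towards the feet. It and the short pull may swap places, to the robot's right of the fixture.
- short_pull: a similar but shorter black pull, 115 mm long, same section and feet, also lying feet up; not wanted for this job. Origin: centre of its underside.
- fixture: clamp fixture fixed to the bench (place and yaw vary): base plate 230 x 100 x 12 mm with two yellow cradles and, on its +y side, a pedestal 56 x 60 mm with the clamp bracket (cheeks up to 115 mm above the bench). Origin: under the middle of the nest, at bench height; x along the nest, +y from the nest to the clamp.
- nest (a point): middle of the nest, at the height of the cradle floors, 45 mm above the bench; axes as the fixture's. The pull is seated when its origin is here and its x lies along this x (either way). The cradle floors reach from 40 to 108 mm either side along x; the 80 mm between the cradles are open down to the base plate, 33 mm below the floors: room for fingers.
- nest_edge (a point): top of a cradle's side wall, 14 mm above the nest's floor, on the clamp's side. Side walls have inner faces 14 mm either side of the nest's middle line, end stops 92 mm from its middle: 2 mm clear of the pull all round. Walls are straight for 6 mm above the floor, then flare outward as a lead-in up to 14 mm.
- lever_pivot (a point): axis of the clamp's hinge, in the fixture's middle plane, 130 mm to +y of the nest's middle and 100 mm above the bench; the hinge axis runs along the fixture's x. Axes as the fixture's.
- clamp_angle (a joint): clamp angle (rad): 0 = open, as its spring leaves it; grows as it closes, stop at 1.58. At 1.50 the hand lever is upright and the arm level over the nest. Lever and arm are one stiff bell crank at right angles. Open, the lever lies back to the fixture's +y, 0.07 rad above level, and the arm stands up. Closing raises the lever. Return spring 0.15 N m open, 0.5 upright; let go, it springs open.
- clamp_lever: the clamp's bell crank. Origin: on the hinge axis; its z points along the hand lever, its -y along the arm with the foot, its x along the hinge axis.
- lever_grip (a point): middle of the red T-handle at the end of the hand lever: a round cross bar 22 mm in diameter, 130 mm long, along the hinge axis, 140 mm from it. The steel stem (13 mm thick) joins it in the middle, so each half offers 50 mm of free bar to pinch or push. z along the lever, away from the hinge; x along the bar. Height: 110 mm open, 240 mm upright. Holding the foot half in takes about 11 N here.
- foot_travel (a joint): how far the sprung foot is pushed in along its spindle (m): 0 = out, 0.014 = bottomed. With the pull seated, the foot touches it at a lever angle of about 1.446 and is half in (0.007) at 1.50; 1 mm of foot travel is about 1.1 mm at the T-handle. Spring force 3 N at touch, 8 N half in, 13 N at the bottom.
- clamp_foot: round rubber foot on the spindle at the arm's end, 130 mm from the hinge, 22 mm in diameter, 12 mm high. Origin: centre of its pressing face; z from that face up the spindle. With the clamp open it stands about 225 mm above the bench, 75 mm from the nest's middle line on the clamp's side.
- screwdriver: a screwdriver with a black handle lying on the bench beyond the fixture; leave it.
- spray_can: a spray can 64 mm in diameter, 200 mm high, standing on the bench to the robot's left of the clamp; leave it. Origin: centre of its underside.
Mind the look-alikes: they are no part of the job. Leave any turquoise look-alike of the long_pull alone.

How it is judged:
On the way:
1. the long pull lies feet up, fully down in the nest, let go, with the clamp still open (x of long_pull in the frame of nest between -0.0035 and 0.0035 m and y of long_pull in the frame of nest between -0.0035 and 0.0035 m and z of long_pull in the frame of nest between -0.0035 and 0.003 m and angle between the x axis of long_pull and the x axis of nest, either way round below 0.05 rad and angle between long_pull's own z axis and vertical below 0.05 rad and contact force between the fingers and long_pull below 0.2 N and value of joint clamp_angle below 0.5 rad), for 0.2 s.
At the end, for the whole second after the job is handed in: Long pull seated in the nest (3.5 mm along and across, 3 mm in height, 0.05 rad), not touched by the fingers; the robot holds the lever near upright, the rubber foot pressing the pull with 3 to 20 N, pushed in 3.5 to 11 mm, all through the last second (x of long_pull in the frame of nest between -0.0035 and 0.0035 m and y of long_pull in the frame of nest between -0.0035 and 0.0035 m and z of long_pull in the frame of nest between -0.0035 and 0.003 m and angle between the x axis of long_pull and the x axis of nest, either way round below 0.05 rad and angle between long_pull's own z axis and vertical below 0.05 rad and contact force between the fingers and long_pull below 0.2 N and value of joint foot_travel between 0.0035 and 0.011 m and contact force between clamp_foot and long_pull between 3 and 20 N and value of joint clamp_angle above 1.42 rad and contact force between any of the fingers, the arm and clamp_lever above 2 N); the arm keeps its last pose, push and grip.
It fails at once if with the clamp down, the sprung foot is rammed to the bottom of its stroke (value of joint foot_travel above 0.0135 m and value of joint clamp_angle above 1.2 rad).
It fails at once if the short pull is moved (over 30 mm) (distance of short_pull from where it was at the start of the episode above 0.03 m).
It fails at once if the screwdriver is moved (over 30 mm) (distance of screwdriver from where it was at the start of the episode above 0.03 m).
It fails at once if the spray can is moved (over 30 mm) or tipped (distance of spray_can from where it was at the start of the episode above 0.03 m or angle between spray_can's own z axis and vertical above 0.3 rad).
It also fails if it takes over 64 s, if anything falls off the work surface, if the arm or the gripper's body presses on something with over 40 N, if the wrist force passes 120 N, or if a joint passes its speed limit or range.

## Working session

There is one attempt and no reset: what is moved stays moved. The work goes in short steps, Python scripts to look and compute and a tool call to move; the robot and the scene stay as the last step left them, time stands still between calls to the robot, and variables do not carry over. Pictures are saved under pics/ and viewed, at most 10 in all, crops included, and the job is handed in when it is done.

Besides the shell and the picture viewer there is one more tool, called after "Request:" by a JSON object that holds its "name" and its "arguments", one argument or row to a line. jog_arm: Moves the arm, as the interface text tells. Its arguments: {"type":"object","properties":{"rows":{"type":"array","items":{"type":"object","properties":{"fingers":{"type":"number"},"x":{"type":"number"},"y":{"type":"number"},"z":{"type":"number"},"ax":{"type":"number"},"ay":{"type":"number"},"az":{"type":"number"}}}},"force":{"type":"number"}},"required":["rows"]}

```bash
ls; mkdir -p pics; cat > h.py <<'E'
import numpy as np, cv2
from station import bot
def cam(n):
    c=bot.read_camera(n); p=c["pixels"]; f=p.shape[0]/2/np.tan(np.radians(c["vertical_fov"])/2)
    return p,(f,c["cx"],c["cy"],np.array(c["world_from_camera"]))
def ray(K,u,v):
    f,cx,cy,T=K; d=T[:3,:3]@np.array([(u-cx)/f,(v-cy)/f,1]); return T[:3,3],d
def onz(K,u,v,z):
    o,d=ray(K,u,v); return o+d*(z-o[2])/d[2]
def proj(K,P):
    f,cx,cy,T=K; q=T[:3,:3].T@(np.array(P)-T[:3,3]); return q[0]/q[2]*f+cx,q[1]/q[2]*f+cy
def save(n,p): cv2.imwrite("pics/"+n,cv2.cvtColor(p,cv2.COLOR_RGB2BGR))
E
python3 - <<'E'
from h import *
import pickle
D={}
for n in("top","side"):
    D[n]=cam(n); save(n+"0.png",D[n][0]); print(n,D[n][1])
pickle.dump(D,open("d0.pkl","wb")); o=bot.get_obs();print(o)
E
```

```text
pics
top (np.float64(436.96903643113313), 322.1180555410415, 202.347986790265, array([[ 0.00279273, -0.97907889,  0.20346188,  0.24143823],
       [-0.99998898, -0.00196651,  0.00426289,  0.10358616],
       [-0.00377359, -0.20347154, -0.97907359,  1.53196874],
       [ 0.        ,  0.        ,  0.        ,  1.        ]]))
side (np.float64(437.58634521850695), 318.50952037060773, 201.55503242906175, array([[-9.74577523e-01, -1.40897713e-01,  1.74202430e-01,
         3.00771804e-01],
       [-2.24049613e-01,  6.10618456e-01, -7.59570189e-01,
         1.22090471e+00],
       [ 6.50483023e-04, -7.79290020e-01, -6.26663101e-01,
         1.05875052e+00],
       [ 0.00000000e+00,  0.00000000e+00,  0.00000000e+00,
         1.00000000e+00]]))
{'t': 0.1, 'q': array([ 1.13590054,  0.47774223,  0.0223588 ,  1.55636213, -0.01152808,
        1.10930734, -0.0831223 ]), 'joint_vel': array([-0.00011586, -0.00078522,  0.00126885, -0.00463609, -0.00052721,
        0.00027931,  0.00113622]), 'joint_torque': array([ 3.51882685e-03, -5.97766435e+01,  1.61334224e+00, -2.81954116e+01,
        1.28533001e-02,  5.04177195e-03, -1.76283129e-05]), 'eef_pos': array([ 0.2164755 , -0.63872035,  0.20180263]), 'tool_rot': array([-8.23906665e-04,  9.86682265e-01,  1.62657286e-01, -1.89759617e-04]), 'contact_force': array([-0.57604156, -0.43176634, -0.1450395 ]), 'torque': array([-0.01827659,  0.00416029, -0.02654327]), 'grasp_force': 0.0, 'gripper_width': 1.0003273168095883}
```

View pics/top0.png

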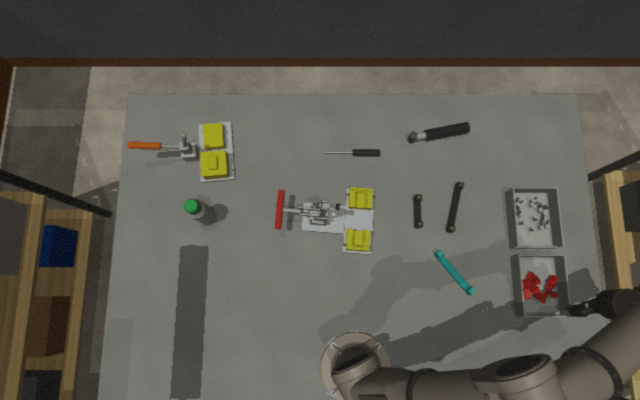

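View pics/side0.png

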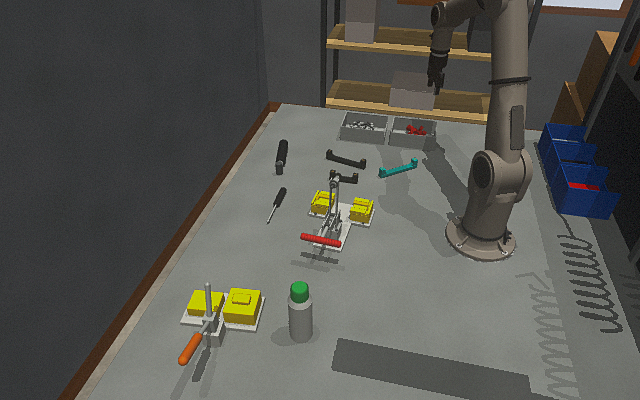

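Top view. Candidates for the long pull:
- black pull at (455,207)
- black pull at (418,211)
- turquoise pull at (455,272)
- black hammer or torch at (440,132)

The black pull at (455,207) is the longer of the two, so I choose it. The fixture with the red T-handle (280,209) and nest (359,219) is the right one. The orange-handled fixture at (215,150) is a decoy.

```bash
cat > m.py <<'E'
from h import *
import pickle
D=pickle.load(open("d0.pkl","rb")); p,K=D["top"]
save("crop0.png",cv2.resize(p[170:310,260:500],None,fx=3.3,fy=3.3,interpolation=cv2.INTER_CUBIC))
hsv=cv2.cvtColor(p,cv2.COLOR_RGB2HSV); g=p.max(2)
def comps(m,lo=30):
    n,l,s,c=cv2.connectedComponentsWithStats(m.astype(np.uint8),connectivity=8)
    for i in range(1,n):
        if s[i,4]>=lo:
            ys,xs=np.where(l==i); yield s[i],c[i],cv2.minAreaRect(np.c_[xs,ys].astype(np.float32))
roi=np.zeros_like(g,bool); roi[170:250,400:480]=1
for s,c,r in comps((g<55)&roi): print("dark",s,c,r,onz(K,*c,0.02))
y=(hsv[...,0]>22)&(hsv[...,0]<35)&(hsv[...,1]>150)&(g>80)
for s,c,r in comps(y): print("yel",s,c,r,onz(K,*c,0.059))
rd=((hsv[...,0]<6)|(hsv[...,0]>174))&(hsv[...,1]>150)&(g>60)
for s,c,r in comps(rd):
    bx=cv2.boxPoints(r); print("red",s,c,r,onz(K,*c,0.115))
E
python3 m.py
```

```text
dark [446 182  17  50 306] [453.44444444 206.93464052] ((454.0583190917969, 206.7215118408203), (7.466123580932617, 50.419105529785156), 11.821487426757812) [ 0.54006969 -0.35245287  0.02      ]
dark [414 195   8  33 183] [416.66120219 211.5136612 ] ((417.5, 211.0), (32.0, 7.0), 90.0) [ 0.52339569 -0.22232167  0.02      ]
yel [204 123  20  26 467] [213.5267666  135.66809422] ((213.5, 135.5), (25.0, 19.0), 90.0) [0.78915781 0.49717725 0.059     ]
yel [201 151  27  28 659] [213.94840668 164.01517451] ((214.05880737304688, 164.2646942138672), (26.153507232666016, 25.693328857421875), 85.60128784179688) [0.6842071  0.49008994 0.059     ]
yel [349 187  24  22 452] [360.57522124 197.72345133] ((360.66754150390625, 197.6548309326172), (22.514066696166992, 20.16291618347168), 4.085616588592529) [ 0.56409556 -0.02260764  0.059     ]
yel [346 229  24  22 453] [357.94481236 239.86754967] ((357.92132568359375, 239.6015167236328), (23.155288696289062, 20.162914276123047), 4.085616588592529) [ 0.41819678 -0.01151184  0.059     ]
red [275 190   9  39 204] [279.31862745 209.07352941] ((279.3353576660156, 208.98170471191406), (5.521576881408691, 38.31974792480469), 6.34019136428833) [0.5129284  0.25104726 0.115     ]
red [523 272  35  31 554] [538.63537906 286.97292419] ((540.0693969726562, 287.5491027832031), (35.733436584472656, 27.674407958984375), 8.746162414550781) [ 0.26259366 -0.57911872  0.115     ]
```

```bash
ls pics
```

```text
crop0.png
side0.png
top0.png
```

View pics/crop0.png

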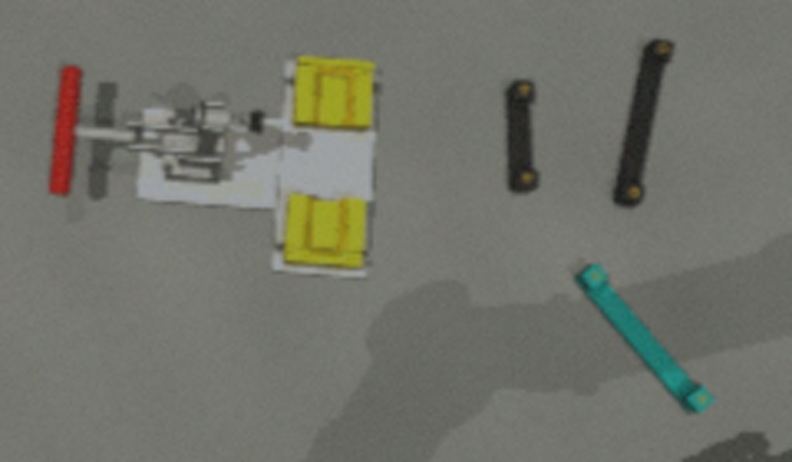

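The crop confirms it: the long pull has feet at crop (662,47) and (634,192), the short pull is at (520,135), and the turquoise one at (645,335).

```bash
cat >> h.py <<'E'
from scipy.spatial.transform import Rotation as R
def tool():
    o=bot.get_obs(); q=o["tool_rot"]; return o,np.array(o["eef_pos"]),R.from_quat([q[1],q[2],q[3],q[0]])
def go(P,yaw):
    """first az turn, then shift (mm) in turned tool axes; tool down, tool x at yaw deg"""
    o,p,r=tool(); T=R.from_euler('z',yaw,degrees=True)*R.from_euler('x',180,degrees=True)
    print("t",o["t"],"pos",p,"turn deg",np.degrees((r.inv()*T).as_rotvec()).round(2),"shift",((T.inv().apply(np.array(P)-p))*1000).round(1), "old-axes shift",((r.inv().apply(np.array(P)-p))*1000).round(1))
E
python3 - <<'E'
from h import *
import pickle
p,K=pickle.load(open("d0.pkl","rb"))["top"]
a=onz(K,460.6,184.2,.04);b=onz(K,452.1,228.2,.04);m=(a+b)/2;d=a-b
print(m,np.linalg.norm(d),np.degrees(np.arctan2(d[1],d[0])))
go([m[0],m[1],.2],-10.8)
E
```

```text
[ 0.53955465 -0.35686456  0.04      ] 0.1608175270298608 -13.970210563668932
t 0.1 pos [ 0.2164755  -0.63872035  0.20180263] turn deg [-0.09  0.03 29.52] shift [ 264.5 -337.4    1.8] old-axes shift [ 396.5 -163.2    2. ]
```

Request:
{"name": "jog_arm", "arguments": {
  "rows": [
    {"x": 40, "y": -16, "fingers": 85},
    {"x": 40, "y": -16},
    {"x": 40, "y": -16},
    {"x": 40, "y": -16},
    {"x": 40, "y": -16},
    {"x": 40, "y": -16},
    {"x": 40, "y": -16},
    {"x": 40, "y": -16}
  ],
  "force": 40
}}

```text
invalid input
```

Request:
{"name": "jog_arm", "arguments": {
  "rows": [
    {"x": 40, "y": -16},
    {"x": 36, "y": -19},
    {"az": 8},
    {"az": 8},
    {"az": 8},
    {"az": 7},
    {},
    {}
  ]
}}

```text
invalid input
```

```bash
python3 - <<'E'
from h import *
p,K=cam("wrist"); save("w1.png",p); print(K); 
import pickle; pickle.dump((p,K),open("w1.pkl","wb"))
go([.5396,-.355,.2],-12.5)
E
```

```text
(np.float64(289.2115344596682), 321.5733105012, 201.21760776381632, array([[ 0.32213858, -0.91008944, -0.26069894,  0.28234637],
       [-0.94668905, -0.31042846, -0.08610469, -0.6174452 ],
       [-0.0025654 ,  0.27453847, -0.96157269,  0.37310019],
       [ 0.        ,  0.        ,  0.        ,  1.        ]]))
t 0.15 pos [ 0.21651934 -0.63884707  0.20195445] turn deg [-7.000e-02  3.000e-02  3.122e+01] shift [ 254. -347.    2.] old-axes shift [ 397.1 -165.1    2.1]
```

View pics/w1.png

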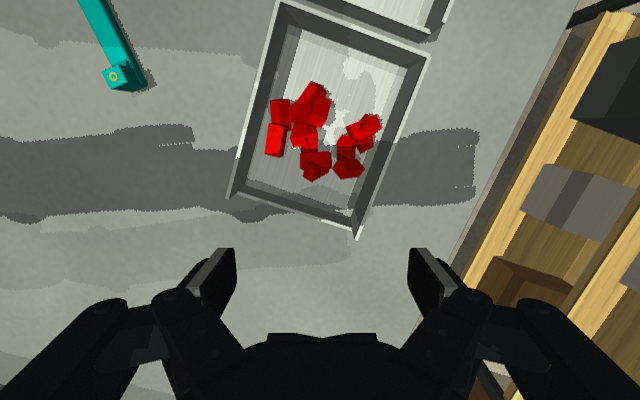

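The wrist picture shows only the fingers, the red-parts bin and the turquoise end at (115,75). The arm hasn't moved, because the rows need every field.

Request:
{"name": "jog_arm", "arguments": {
  "rows": [
    {"x": 40, "y": -16, "z": 0, "ax": 0, "ay": 0, "az": 0, "fingers": 85},
    {"x": 40, "y": -16, "z": 0, "ax": 0, "ay": 0, "az": 0, "fingers": 85},
    {"x": 40, "y": -16, "z": 0, "ax": 0, "ay": 0, "az": 0, "fingers": 85},
    {"x": 40, "y": -16, "z": 0, "ax": 0, "ay": 0, "az": 0, "fingers": 85},
    {"x": 40, "y": -16, "z": 0, "ax": 0, "ay": 0, "az": 0, "fingers": 85},
    {"x": 40, "y": -16, "z": 0, "ax": 0, "ay": 0, "az": 0, "fingers": 85},
    {"x": 40, "y": -16, "z": 0, "ax": 0, "ay": 0, "az": 0, "fingers": 85},
    {"x": 40, "y": -16, "z": 0, "ax": 0, "ay": 0, "az": 0, "fingers": 85}
  ],
  "force": 40
}}

```text
t: 0.95
eef_pos: [0.4796, -0.414, 0.2025]
tool_rot: [-0.0, 0.987, 0.163, -0.0]
contact_force: [0.7, -0.3, 0.5]
gripper_width: 0.991
grasp_force: 0.0
```

Request:
{"name": "jog_arm", "arguments": {
  "rows": [
    {"x": 40, "y": -16, "z": 0, "ax": 0, "ay": 0, "az": 0, "fingers": 85},
    {"x": 0, "y": -20, "z": 0, "ax": 0, "ay": 0, "az": 0, "fingers": 85},
    {"x": 0, "y": 0, "z": 0, "ax": 0, "ay": 0, "az": 8, "fingers": 85},
    {"x": 0, "y": 0, "z": 0, "ax": 0, "ay": 0, "az": 8, "fingers": 85},
    {"x": 0, "y": 0, "z": 0, "ax": 0, "ay": 0, "az": 8, "fingers": 85},
    {"x": 0, "y": 0, "z": 0, "ax": 0, "ay": 0, "az": 7, "fingers": 85},
    {"x": 0, "y": 0, "z": 0, "ax": 0, "ay": 0, "az": 0, "fingers": 85},
    {"x": 0, "y": 0, "z": 0, "ax": 0, "ay": 0, "az": 0, "fingers": 85}
  ]
}}

```text
t: 1.75
eef_pos: [0.5049, -0.3682, 0.2025]
tool_rot: [-0.0, 0.994, -0.105, -0.0]
contact_force: [0.4, 0.2, 0.1]
gripper_width: 0.999
grasp_force: 0.0
```

```bash
cat > dk.py <<'E'
from h import *
import pickle
p,K=cam("wrist"); save("w2.png",p); pickle.dump((p,K),open("w2.pkl","wb"))
go([.5396,-.355,.2],-12.5)
for c in [(.5396+.08*.976,-.355-.08*.216,.04),(.5396-.08*.976,-.355+.08*.216,.04)]: print(proj(K,c))
E
python3 dk.py
```

```text
t 1.8 pos [ 0.50492553 -0.36832692  0.2025376 ] turn deg [-0.    0.02  0.4 ] shift [ 31.  -20.5   2.5] old-axes shift [ 31.1 -20.3   2.5]
(np.float64(302.68540492469003), np.float64(78.11948573232839))
(np.float64(303.9684242076294), np.float64(219.26121339671855))
```

View pics/w2.png

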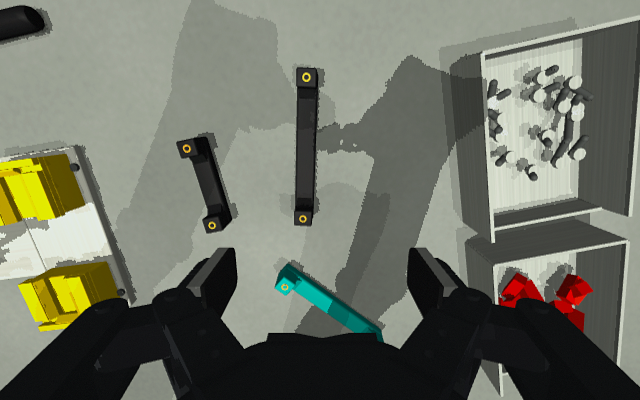

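Wrist view: long pull screws at (306,77) and (303,219), short pull to its left, turquoise end at (287,283).

```bash
python3 - <<'E'
from h import *
import pickle
p,K=pickle.load(open("w2.pkl","rb"))
hsv=cv2.cvtColor(p,cv2.COLOR_RGB2HSV)
m=((hsv[...,0]>15)&(hsv[...,0]<35)&(hsv[...,1]>120)&(hsv[...,2]>90)).astype(np.uint8)
P=[]
for u,v in((306,77),(303,219)):
    ys,xs=np.where(m[v-9:v+10,u-9:u+10]); c=(xs.mean()+u-9,ys.mean()+v-9); P.append(onz(K,*c,.04)); print(c,len(xs))
d=P[0]-P[1]; M=(P[0]+P[1])/2; yaw=np.degrees(np.arctan2(d[1],d[0])); print(P,M,np.linalg.norm(d),yaw)
go([M[0],M[1],.06],yaw)
E
```

```text
(np.float64(305.9122807017544), np.float64(76.75438596491227)) 57
(np.float64(302.57142857142856), np.float64(218.47619047619048)) 42
[array([ 0.6182804 , -0.37595834,  0.04      ]), array([ 0.4628645 , -0.33627937,  0.04      ])] [ 0.54057245 -0.35611885  0.04      ] 0.16040112766047385 -14.32213771241673
t 1.8 pos [ 0.50492553 -0.36832692  0.2025376 ] turn deg [-0.    0.02  2.22] shift [ 31.5 -20.6 142.5] old-axes shift [ 32.3 -19.4 142.5]
```

Request:
{"name": "jog_arm", "arguments": {
  "rows": [
    {"x": 0, "y": 0, "z": 0, "ax": 0, "ay": 0, "az": 2.2, "fingers": 85},
    {"x": 31.5, "y": -20.5, "z": 0, "ax": 0, "ay": 0, "az": 0, "fingers": 85},
    {"x": 0, "y": 0, "z": 45, "ax": 0, "ay": 0, "az": 0, "fingers": 85},
    {"x": 0, "y": 0, "z": 45, "ax": 0, "ay": 0, "az": 0, "fingers": 85},
    {"x": 0, "y": 0, "z": 45, "ax": 0, "ay": 0, "az": 0, "fingers": 85},
    {"x": 0, "y": 0, "z": 40, "ax": 0, "ay": 0, "az": 0, "fingers": 85},
    {"x": 0, "y": 0, "z": 15, "ax": 0, "ay": 0, "az": 0, "fingers": 85},
    {"x": 0, "y": 0, "z": 9, "ax": 0, "ay": 0, "az": 0, "fingers": 85}
  ]
}}

```text
t: 2.6
eef_pos: [0.5401, -0.3562, 0.0025]
tool_rot: [-0.0, 0.992, -0.125, -0.001]
contact_force: [-0.3, -0.5, 0.8]
gripper_width: 0.997
grasp_force: 0.0
```

Request:
{"name": "jog_arm", "arguments": {
  "rows": [
    {"x": 0, "y": 0, "z": 0, "ax": 0, "ay": 0, "az": 0, "fingers": 15},
    {"x": 0, "y": 0, "z": 0, "ax": 0, "ay": 0, "az": 0, "fingers": 15},
    {"x": 0, "y": 0, "z": 0, "ax": 0, "ay": 0, "az": 0, "fingers": 15},
    {"x": 0, "y": 0, "z": 0, "ax": 0, "ay": 0, "az": 0, "fingers": 15},
    {"x": 0, "y": 0, "z": 0, "ax": 0, "ay": 0, "az": 0, "fingers": 15},
    {"x": 0, "y": 0, "z": 0, "ax": 0, "ay": 0, "az": 0, "fingers": 15},
    {"x": 0, "y": 0, "z": 0, "ax": 0, "ay": 0, "az": 0, "fingers": 15},
    {"x": 0, "y": 0, "z": 0, "ax": 0, "ay": 0, "az": 0, "fingers": 15}
  ]
}}

```text
t: 3.4
eef_pos: [0.5406, -0.3564, 0.0037]
tool_rot: [0.0, 0.992, -0.126, -0.0]
contact_force: [-0.4, 0.8, -0.4]
gripper_width: 0.178
grasp_force: 0.0
```

```bash
python3 - <<'E'
from h import *
a,_=cam("wrist"); b,K=cam("side"); u,v=map(int,proj(K,[.54,-.356,.02]))
save("g1.png",np.hstack([cv2.resize(a,(480,300)),cv2.resize(b[v-40:v+40,u-40:u+40],(300,300))]))
print(bot.get_obs()["gripper_width"],bot.get_obs()["grasp_force"])
E
```

```text
0.1730053889352804 0.0
```

View pics/g1.png

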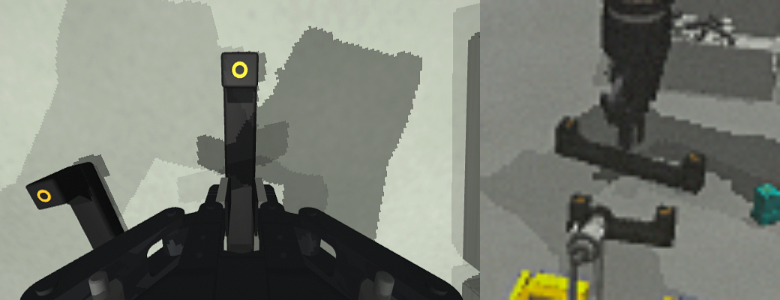

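The pads are at the sides of the bar at (240,200), but they aren't pressing on it yet. I'll close further.

Request:
{"name": "jog_arm", "arguments": {
  "rows": [
    {"x": 0, "y": 0, "z": 0, "ax": 0, "ay": 0, "az": 0, "fingers": 0},
    {"x": 0, "y": 0, "z": 0, "ax": 0, "ay": 0, "az": 0, "fingers": 0},
    {"x": 0, "y": 0, "z": 0, "ax": 0, "ay": 0, "az": 0, "fingers": 0},
    {"x": 0, "y": 0, "z": 0, "ax": 0, "ay": 0, "az": 0, "fingers": 0},
    {"x": 0, "y": 0, "z": 0, "ax": 0, "ay": 0, "az": 0, "fingers": 0},
    {"x": 0, "y": 0, "z": 0, "ax": 0, "ay": 0, "az": 0, "fingers": 0},
    {"x": 0, "y": 0, "z": 0, "ax": 0, "ay": 0, "az": 0, "fingers": 0},
    {"x": 0, "y": 0, "z": 0, "ax": 0, "ay": 0, "az": 0, "fingers": 0}
  ],
  "force": 60
}}

```text
t: 4.3
eef_pos: [0.5406, -0.3564, 0.0037]
tool_rot: [-0.0, 0.992, -0.126, 0.0]
contact_force: [0.8, -0.1, -0.8]
gripper_width: -0.0
grasp_force: 0.0
```

```bash
python3 - <<'E'
from h import *
a,_=cam("wrist"); b,K=cam("side"); u,v=map(int,proj(K,[.54,-.356,.02]))
save("g2.png",np.hstack([a[150:400,200:440],cv2.resize(b[v-30:v+30,u-30:u+30],(250,250))]))
print(bot.get_obs())
E
```

```text
{'t': 4.4, 'q': array([ 4.85381665e-01,  6.61749178e-01,  1.70482136e-03,  1.75979147e+00,
       -1.58346209e-03,  7.20067584e-01, -1.33553738e+00]), 'joint_vel': array([ 4.84289190e-04,  3.45215803e-04,  6.46589641e-04,  5.04774423e-04,
        1.40319382e-04, -1.39931879e-04,  2.39988115e-05]), 'joint_torque': array([-2.21561641e-04, -6.29350305e+01,  1.75122276e+00, -2.07316267e+01,
        9.17378609e-03,  1.43673176e-03, -1.32510297e-05]), 'eef_pos': array([ 0.54061064, -0.3564311 ,  0.00370321]), 'tool_rot': array([-9.13284707e-07,  9.92031093e-01, -1.25993294e-01, -7.26926466e-06]), 'contact_force': array([-0.13213488,  0.54313227,  0.46025338]), 'torque': array([-0.01898061,  0.01383025,  0.02060647]), 'grasp_force': 0.0, 'gripper_width': -0.0021540348881377864}
```

View pics/g2.png

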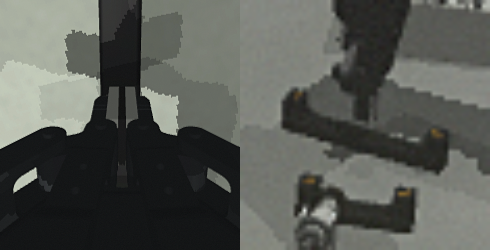

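The fingers are shut at crop (120,100) over the bar with no contact. I'll check where the tips really are in the side and wrist views.

```bash
python3 - <<'E'
from h import *
o,p,r=tool(); print(p)
a,Kw=cam("wrist"); b,Ks=cam("side"); t,Kt=cam("top")
for z in (.004,.02,.03,.04): 
    q=[p[0],p[1],z]; print(z,"wrist",np.round(proj(Kw,q),1),"side",np.round(proj(Ks,q),1),"top",np.round(proj(Kt,q),1))
# screws now
hsv=cv2.cvtColor(a,cv2.COLOR_RGB2HSV); m=((hsv[...,0]>15)&(hsv[...,0]<35)&(hsv[...,1]>120)&(hsv[...,2]>90)).astype(np.uint8)
n,l,s,c=cv2.connectedComponentsWithStats(m)
for i in range(1,n):
    if 15<s[i,4]<400: print(s[i],c[i],onz(Kw,*c[i],.04))
print("expected far screw",proj(Kw,[.6183,-.376,.04]))
u,v=map(int,proj(Ks,p)); 
hs=cv2.resize(b[v-30:v+18,u-28:u+28],None,fx=7,fy=7,interpolation=cv2.INTER_CUBIC)
hs=np.clip(hs.astype(float)*2.2,0,255).astype(np.uint8); w=np.clip(a[120:330,240:400].astype(float)*2.2,0,255).astype(np.uint8); w=cv2.resize(w,None,fx=1.6,fy=1.6)
save("g3.png",np.hstack([hs,w])); print(hs.shape,w.shape)
E
```

```text
[ 0.54061064 -0.3564311   0.00370321]
0.004 wrist [320.5 232.7] side [345.9 161.3] top [453.2 207.7]
0.02 wrist [320.4 243.1] side [346.  158.2] top [454.6 206.8]
0.03 wrist [320.4 250.6] side [346.1 156.2] top [455.4 206.2]
0.04 wrist [320.3 259.2] side [346.2 154.3] top [456.3 205.7]
[309  82  21  23 272] [319.19485294  92.76470588] [ 0.61865746 -0.37609169  0.04      ]
[ 49 253  19  17 180] [ 58.33888889 260.62777778] [ 0.57342679 -0.22542217  0.04      ]
expected far screw (np.float64(319.1970902846058), np.float64(93.65988750958776))
(336, 392, 3) (336, 256, 3)
```

View pics/g3.png

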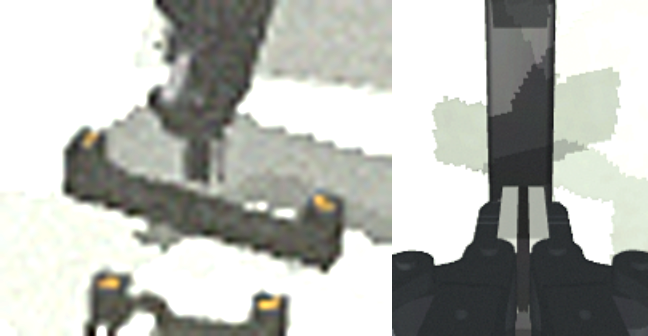

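Wrist (row ≈236) and side (row ≈157) both put the shut tips about 25 mm above the bench, over the bar. So the tips sit roughly 20 mm higher than the reported TCP. I'll open, go lower while watching the force, and close again.

Request:
{"name": "jog_arm", "arguments": {
  "rows": [
    {"x": 0, "y": 0, "z": 0, "ax": 0, "ay": 0, "az": 0, "fingers": 85},
    {"x": 0, "y": 0, "z": 0, "ax": 0, "ay": 0, "az": 0, "fingers": 85},
    {"x": 0, "y": 0, "z": 0, "ax": 0, "ay": 0, "az": 0, "fingers": 85},
    {"x": 0, "y": 0, "z": 0, "ax": 0, "ay": 0, "az": 0, "fingers": 85},
    {"x": 0, "y": 0, "z": 0, "ax": 0, "ay": 0, "az": 0, "fingers": 85},
    {"x": 0, "y": 0, "z": 4, "ax": 0, "ay": 0, "az": 0, "fingers": 85},
    {"x": 0, "y": 0, "z": 4, "ax": 0, "ay": 0, "az": 0, "fingers": 85},
    {"x": 0, "y": 0, "z": 4, "ax": 0, "ay": 0, "az": 0, "fingers": 85}
  ]
}}

```text
t: 5.35
eef_pos: [0.5405, -0.3563, -0.0088]
tool_rot: [-0.0, 0.992, -0.126, -0.0]
contact_force: [0.3, 0.5, -0.1]
gripper_width: 0.994
grasp_force: 0.0
```

Request:
{"name": "jog_arm", "arguments": {
  "rows": [
    {"x": 0, "y": 0, "z": 2, "ax": 0, "ay": 0, "az": 0, "fingers": 85},
    {"x": 0, "y": 0, "z": 2, "ax": 0, "ay": 0, "az": 0, "fingers": 85},
    {"x": 0, "y": 0, "z": 2, "ax": 0, "ay": 0, "az": 0, "fingers": 20},
    {"x": 0, "y": 0, "z": 0, "ax": 0, "ay": 0, "az": 0, "fingers": 20},
    {"x": 0, "y": 0, "z": 0, "ax": 0, "ay": 0, "az": 0, "fingers": 20},
    {"x": 0, "y": 0, "z": 0, "ax": 0, "ay": 0, "az": 0, "fingers": 20},
    {"x": 0, "y": 0, "z": 0, "ax": 0, "ay": 0, "az": 0, "fingers": 20},
    {"x": 0, "y": 0, "z": 0, "ax": 0, "ay": 0, "az": 0, "fingers": 20}
  ]
}}

```text
t: 6.15
eef_pos: [0.5408, -0.3565, -0.0139]
tool_rot: [0.0, 0.992, -0.126, 0.0]
contact_force: [-1.1, 0.4, 3.5]
gripper_width: 0.249
grasp_force: 42.9
```

Got it: grip force 43 N at about the bar width, so the tips are offset about 18 mm from the reported z. Next I'll lift and move to a viewpoint beside the nest.

Request:
{"name": "jog_arm", "arguments": {
  "rows": [
    {"x": 0, "y": 0, "z": -10, "ax": 0, "ay": 0, "az": 0, "fingers": 15},
    {"x": 0, "y": 0, "z": -30, "ax": 0, "ay": 0, "az": 0, "fingers": 15},
    {"x": 0, "y": 0, "z": -40, "ax": 0, "ay": 0, "az": 0, "fingers": 15},
    {"x": 0, "y": 0, "z": -40, "ax": 0, "ay": 0, "az": 0, "fingers": 15},
    {"x": 0, "y": 0, "z": -20, "ax": 0, "ay": 0, "az": 0, "fingers": 15},
    {"x": 0, "y": 0, "z": 0, "ax": 0, "ay": 0, "az": -5, "fingers": 15},
    {"x": 0, "y": 0, "z": 0, "ax": 0, "ay": 0, "az": -5, "fingers": 15},
    {"x": 0, "y": 0, "z": 0, "ax": 0, "ay": 0, "az": 0, "fingers": 15}
  ]
}}

```text
t: 6.95
eef_pos: [0.5405, -0.3565, 0.1263]
tool_rot: [0.0, 0.999, -0.039, 0.0]
contact_force: [0.6, -1.0, -0.5]
gripper_width: 0.235
grasp_force: 58.8
```

```bash
python3 - <<'E'
from h import *
print(bot.get_obs()["gripper_width"],bot.get_obs()["grasp_force"]); go([.47,-.15,.126],-4.5)
E
```

```text
0.2354129515750289 58.76913607120514
t 6.95 pos [ 0.54053069 -0.35646665  0.12634595] turn deg [ 0.01 -0.03  0.06] shift [ -86.5 -200.3    0.3] old-axes shift [ -86.3 -200.4    0.3]
```

Request:
{"name": "jog_arm", "arguments": {
  "rows": [
    {"x": -14, "y": -33, "z": 0, "ax": 0, "ay": 0, "az": 0, "fingers": 15},
    {"x": -15, "y": -34, "z": 0, "ax": 0, "ay": 0, "az": 0, "fingers": 15},
    {"x": -15, "y": -34, "z": 0, "ax": 0, "ay": 0, "az": 0, "fingers": 15},
    {"x": -15, "y": -34, "z": 0, "ax": 0, "ay": 0, "az": 0, "fingers": 15},
    {"x": -14, "y": -33, "z": 0, "ax": 0, "ay": 0, "az": 0, "fingers": 15},
    {"x": -14, "y": -32, "z": 0, "ax": 0, "ay": 0, "az": 0, "fingers": 15},
    {"x": 0, "y": 0, "z": 0, "ax": 0, "ay": 0, "az": 0, "fingers": 15},
    {"x": 0, "y": 0, "z": 0, "ax": 0, "ay": 0, "az": 0, "fingers": 15}
  ]
}}

```text
t: 7.75
eef_pos: [0.4696, -0.1499, 0.126]
tool_rot: [0.0, 0.999, -0.039, 0.0]
contact_force: [0.0, 0.1, -0.7]
gripper_width: 0.229
grasp_force: 58.9
```

```bash
python3 - <<'E'
from h import *
import pickle
a,K=cam("wrist"); pickle.dump((a,K),open("w3.pkl","wb")); save("w3.png",a)
o,p,r=tool(); print(p)
print("nest guess",proj(K,[.491,-.017,.045]))
hsv=cv2.cvtColor(a,cv2.COLOR_RGB2HSV); m=((hsv[...,0]>15)&(hsv[...,0]<35)&(hsv[...,1]>120)&(hsv[...,2]>90)).astype(np.uint8)
n,l,s,c=cv2.connectedComponentsWithStats(m)
for i in range(1,n):
    if 15<s[i,4]<800: print(s[i],c[i],r.inv().apply(onz(K,*c[i],p[2]+.0139+.04)-p))
E
```

```text
[ 0.46984789 -0.15090185  0.1260021 ]
nest guess (np.float64(170.80357772634764), np.float64(186.50100299735757))
[399  61  11  14  91] [404.05494505  67.54945055] [ 0.08751414  0.0302538  -0.05382083]
[310  76  24  26 368] [321.49728261  88.72282609] [ 0.08004099 -0.00052815 -0.05384176]
[399 177  10  10  65] [403.21538462 181.36923077] [ 0.04421368  0.03340341 -0.05385091]
[466 273   9   8  36] [469.94444444 276.13888889] [ 0.00023257  0.06735095 -0.05386601]
```

View pics/w3.png

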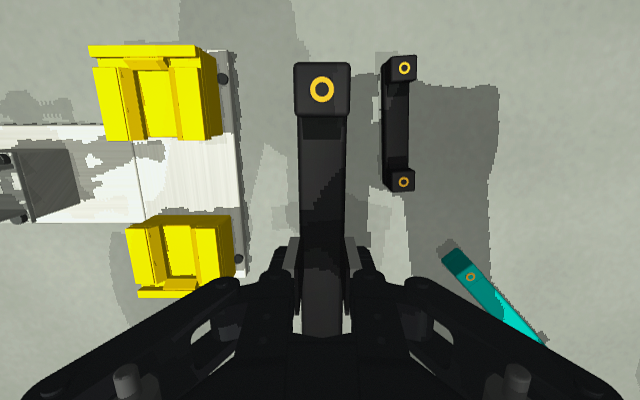

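The held pull is centred in the grip: its far screw at (321,89) gives tool x 80.0 mm, y −0.5 mm. The nest cradles show at (155,95) and (180,255). I'll zoom in on the nest with my estimate marked as dots.

```bash
python3 - <<'E'
from h import *
import pickle
a,K=pickle.load(open("w3.pkl","rb")); s=2.2
crop=lambda i:cv2.resize(i[35:305,80:250],None,fx=s,fy=s,interpolation=cv2.INTER_CUBIC)
A=crop(a);B=A.copy()
N=np.array([.4925,-.0175,0]);Rz=R.from_euler('z',-4.5,degrees=True)
def dot(x,y,z,c):
    u,v=proj(K,N+Rz.apply([x,y,z])); cv2.circle(B,(int((u-80+.5)*s),int((v-35+.5)*s)),2,c,-1)
for sx in(-1,1):
    for sy in(-1,1):
        for x in(.04,.066,.092): dot(sx*x,sy*.014,.045,(255,0,0)); dot(sx*x,sy*.014,.051,(0,0,255))
        dot(sx*.092,sy*.014,.059,(0,160,0))
for sx in (-1,1):
    for sy in (-1,1): dot(sx*.115,sy*.05,.012,(255,0,255))
save("n1.png",np.hstack([A,B])); print(A.shape)
E
```

```text
(594, 374, 3)
```

View pics/n1.png

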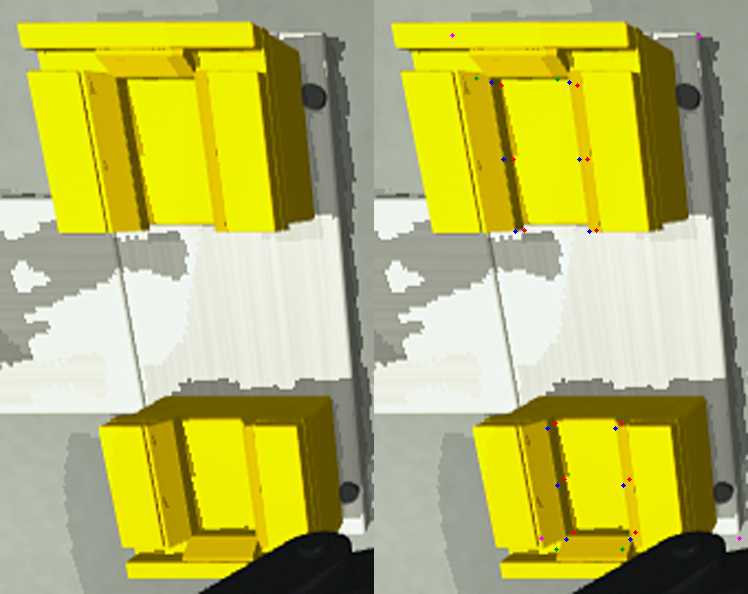

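The overlay agrees across the nest to within 1 mm. Along x, the real floor edges (far-end row ≈79 vs 85 predicted, near row 419 vs 424) sit about 1.5–2 mm further +x. I'll refine that with intensity profiles.

```bash
python3 - <<'E'
from h import *
import pickle
from scipy.signal import find_peaks
a,K=pickle.load(open("w3.pkl","rb")); g=a.astype(np.float32).sum(2)
N=np.array([.4925,-.0175,0]);Rz=R.from_euler('z',-4.5,degrees=True)
def prof(f,t,name):
    P=[]
    for off in np.linspace(-.004,.004,9):
        uv=np.array([proj(K,N+Rz.apply(f(x,off))) for x in t],np.float32)
        P.append(cv2.remap(g,uv[:,0],uv[:,1],cv2.INTER_LINEAR).ravel())
    p=np.median(P,0); d=np.gradient(cv2.GaussianBlur(p.reshape(-1,1),(1,9),1.5).ravel()); k,_=find_peaks(abs(d),height=3); print(name,[(round(t[i]*1e3,1),round(float(d[i]))) for i in k])
t=np.arange(-.13,.13,.00025)
prof(lambda x,o:[x,o,.045],t,"along z45")
t=np.arange(-.05,.05,.00025)
for x0 in(-.066,.066): prof(lambda y,o:[x0+o,y,.045],t,f"across {x0}"); 
for x0 in(-.066,.066): prof(lambda y,o:[x0+o,y,.051],t,f"across z51 {x0}"); 
go([.494,-.0175,.126],-4.5)
E
```

```text
along z45 [(np.float64(-112.0), 51), (np.float64(-107.7), -26), (np.float64(-106.2), 17), (np.float64(-104.2), -7), (np.float64(-94.0), -26), (np.float64(-89.7), 44), (np.float64(-38.0), -32), (np.float64(-28.0), 30), (np.float64(-21.2), 58), (np.float64(29.3), -3), (np.float64(35.3), 5), (np.float64(41.8), -40), (np.float64(43.5), 3), (np.float64(93.8), -33), (np.float64(95.0), 25), (np.float64(102.0), 8), (np.float64(103.5), -12), (np.float64(104.8), 11), (np.float64(112.0), -7), (np.float64(113.5), -3), (np.float64(115.0), 13)]
across -0.066 [(np.float64(-39.7), -3), (np.float64(-38.2), 6), (np.float64(-37.0), -7), (np.float64(-34.7), 46), (np.float64(-16.2), -9), (np.float64(-11.2), 9), (np.float64(13.3), -46), (np.float64(17.5), 24), (np.float64(28.5), 21), (np.float64(30.0), -30), (np.float64(31.3), 34)]
across 0.066 [(np.float64(-49.5), -12), (np.float64(-39.2), -3), (np.float64(-38.0), 9), (np.float64(-36.5), -9), (np.float64(-34.2), 52), (np.float64(-16.0), -10), (np.float64(-11.0), 11), (np.float64(13.8), -41), (np.float64(17.8), 35), (np.float64(26.8), -5), (np.float64(28.
[... 163 characters left out ...]
-37.0), 49), (np.float64(-19.0), -9), (np.float64(-14.2), 9), (np.float64(9.8), -53), (np.float64(13.8), 25), (np.float64(24.8), 22), (np.float64(26.0), -31), (np.float64(27.5), 29), (np.float64(45.3), -5)]
across z51 0.066 [(np.float64(-41.5), -3), (np.float64(-40.2), 9), (np.float64(-39.0), -10), (np.float64(-36.5), 53), (np.float64(-18.7), -11), (np.float64(-14.0), 11), (np.float64(10.3), -44), (np.float64(14.3), 35), (np.float64(22.8), -3), (np.float64(25.0), 18), (np.float64(26.3), -30), (np.float64(27.5), 29), (np.float64(45.5), 6)]
t 7.8 pos [ 0.46984789 -0.15090185  0.1260021 ] turn deg [ 0.03 -0.04 -0.07] shift [  13.6 -134.9    0. ] old-axes shift [ 1.350e+01 -1.349e+02 -1.000e-01]
```

Request:
{"name": "jog_arm", "arguments": {
  "rows": [
    {"x": 7, "y": -34, "z": 0, "ax": 0, "ay": 0, "az": -0.2, "fingers": 15},
    {"x": 7.5, "y": -34, "z": 0, "ax": 0, "ay": 0, "az": 0, "fingers": 15},
    {"x": 0, "y": -34, "z": 0, "ax": 0, "ay": 0, "az": 0, "fingers": 15},
    {"x": 0, "y": -32.5, "z": 0, "ax": 0, "ay": 0, "az": 0, "fingers": 15},
    {"x": 0, "y": 0, "z": 20, "ax": 0, "ay": 0, "az": 0, "fingers": 15},
    {"x": 0, "y": 0, "z": 20, "ax": 0, "ay": 0, "az": 0, "fingers": 15},
    {"x": 0, "y": 0, "z": 10, "ax": 0, "ay": 0, "az": 0, "fingers": 15},
    {"x": 0, "y": 0, "z": 0, "ax": 0, "ay": 0, "az": 0, "fingers": 15}
  ]
}}

```text
t: 8.6
eef_pos: [0.4935, -0.0184, 0.0744]
tool_rot: [0.0, 0.999, -0.038, -0.001]
contact_force: [0.1, -0.6, 0.0]
gripper_width: 0.234
grasp_force: 58.9
```

```bash
cat > al.py <<'E'
from h import *
ps=[];ys=[]
for i in range(6):
    a,K=cam("wrist"); o,p,r=tool(); ps.append(p); ys.append(np.degrees(r.apply([1,0,0])[:2] @ np.array([0,1])))
p=np.mean(ps,0); print("mean",p,"sd",np.std(ps,0),"yaw",np.degrees(np.arcsin(np.radians(np.mean(ys)))),o["contact_force"],o["gripper_width"],o["grasp_force"])
hsv=cv2.cvtColor(a,cv2.COLOR_RGB2HSV); m=((hsv[...,0]>15)&(hsv[...,0]<35)&(hsv[...,1]>120)&(hsv[...,2]>90)).astype(np.uint8)
s=m[40:140,270:370]; n,l,st,c=cv2.connectedComponentsWithStats(s)
N=np.array([.4944,-.0178,0]);Rz=R.from_euler('z',-4.3,degrees=True)
print("TCP in nest mm",Rz.inv().apply(p-N)*1e3)
for i in range(1,n):
    if st[i,4]>15:
        for z in (p[2]+.0139+.04,): print(st[i],"screw in nest mm",(Rz.inv().apply(onz(K,c[i][0]+270,c[i][1]+40,z)-N)*1e3).round(1))
E
python3 al.py
```

```text
mean [ 0.49474127 -0.01781472  0.07621786] sd [0.00029996 0.00026416 0.000429  ] yaw -4.35320042854456 [ 0.37019484 -0.08520896 -0.69616826] 0.22821438527890675 58.89931619167328
TCP in nest mm [3.41416623e-01 1.09141893e-02 7.62178583e+01]
[   0   12  100   88 4551] screw in nest mm [ 79.7   1.2 130.1]
[ 40  36  24  27 366] screw in nest mm [ 80.8  -0.3 130.1]
```

Request:
{"name": "jog_arm", "arguments": {
  "rows": [
    {"x": -0.4, "y": 0, "z": 14, "ax": 0, "ay": 0, "az": 0, "fingers": 15},
    {"x": 0, "y": 0, "z": 12, "ax": 0, "ay": 0, "az": 0, "fingers": 15},
    {"x": 0, "y": 0, "z": 5, "ax": 0, "ay": 0, "az": 0, "fingers": 15},
    {"x": 0, "y": 0, "z": 4, "ax": 0, "ay": 0, "az": 0, "fingers": 15},
    {"x": 0, "y": 0, "z": 3, "ax": 0, "ay": 0, "az": 0, "fingers": 15},
    {"x": 0, "y": 0, "z": 3, "ax": 0, "ay": 0, "az": 0, "fingers": 15},
    {"x": 0, "y": 0, "z": 2, "ax": 0, "ay": 0, "az": 0, "fingers": 15},
    {"x": 0, "y": 0, "z": 0, "ax": 0, "ay": 0, "az": 0, "fingers": 15}
  ]
}}

```text
t: 9.7
eef_pos: [0.4937, -0.0172, 0.0326]
tool_rot: [0.0, 0.999, -0.037, -0.0]
contact_force: [1.3, -0.9, -1.9]
gripper_width: 0.233
grasp_force: 58.9
```

```bash
python3 al.py
```

```text
mean [ 0.49383134 -0.01722106  0.03283914] sd [5.53941090e-05 1.94751247e-05 5.80172039e-05] yaw -4.277383156656016 [-0.18207332  0.09400262 -0.91724197] 0.22763388765349188 58.90019953250885
TCP in nest mm [-0.61047071  0.53467344 32.83913971]
[   0    0  100  100 5757] screw in nest mm [82.1  1.4 86.7]
[ 40  36  24  26 363] screw in nest mm [79.8  0.  86.7]
```

Request:
{"name": "jog_arm", "arguments": {
  "rows": [
    {"x": 0, "y": 0, "z": 1.5, "ax": 0, "ay": 0, "az": 0, "fingers": 15},
    {"x": 0, "y": 0, "z": 0, "ax": 0, "ay": 0, "az": 0, "fingers": 15},
    {"x": 0, "y": 0, "z": 0, "ax": 0, "ay": 0, "az": 0, "fingers": 60},
    {"x": 0, "y": 0, "z": 0, "ax": 0, "ay": 0, "az": 0, "fingers": 60},
    {"x": 0, "y": 0, "z": 0, "ax": 0, "ay": 0, "az": 0, "fingers": 60},
    {"x": 0, "y": 0, "z": 0, "ax": 0, "ay": 0, "az": 0, "fingers": 60},
    {"x": 0, "y": 0, "z": 0, "ax": 0, "ay": 0, "az": 0, "fingers": 60},
    {"x": 0, "y": 0, "z": 0, "ax": 0, "ay": 0, "az": 0, "fingers": 60}
  ]
}}

```text
t: 10.8
eef_pos: [0.4937, -0.0172, 0.0312]
tool_rot: [0.0, 0.999, -0.037, 0.0]
contact_force: [1.0, -0.7, -0.1]
gripper_width: 0.704
grasp_force: 0.0
```

Request:
{"name": "jog_arm", "arguments": {
  "rows": [
    {"x": 0, "y": 0, "z": -10, "ax": 0, "ay": 0, "az": 0, "fingers": 60},
    {"x": 0, "y": 0, "z": -20, "ax": 0, "ay": 0, "az": 0, "fingers": 60},
    {"x": 0, "y": 0, "z": -30, "ax": 0, "ay": 0, "az": 0, "fingers": 60},
    {"x": 0, "y": 0, "z": -30, "ax": 0, "ay": 0, "az": 0, "fingers": 60},
    {"x": -10, "y": 0, "z": 0, "ax": 0, "ay": 0, "az": 0, "fingers": 60},
    {"x": 0, "y": 0, "z": 0, "ax": 0, "ay": 0, "az": 0, "fingers": 60},
    {"x": 0, "y": 0, "z": 0, "ax": 0, "ay": 0, "az": 0, "fingers": 60},
    {"x": 0, "y": 0, "z": 0, "ax": 0, "ay": 0, "az": 0, "fingers": 60}
  ]
}}

```text
t: 11.6
eef_pos: [0.4831, -0.0165, 0.1204]
tool_rot: [0.0, 0.999, -0.037, -0.001]
contact_force: [-0.4, 0.3, 0.1]
gripper_width: 0.7
grasp_force: 0.0
```

```bash
python3 - <<'E'
from h import *
o,p,r=tool(); print(p,o["contact_force"])
N=np.array([.4944,-.0178,0]);Rz=R.from_euler('z',-4.3,degrees=True)
O={}
for n in("wrist","top","side"):
    a,K=cam(n); hsv=cv2.cvtColor(a,cv2.COLOR_RGB2HSV)
    for sx in(-1,1):
        e=N+Rz.apply([sx*.08,0,.085]); u,v=proj(K,e); iu,iv=int(round(u)),int(round(v))
        w=14 if n=="wrist" else 4
        s=hsv[iv-w:iv+w+1,iu-w:iu+w+1]; m=(s[...,0]>8)&(s[...,0]<35)&(s[...,1]>110)&(s[...,2]>70)
        ys,xs=np.where(m); print(n,sx,"exp",round(u,1),round(v,1),len(xs), end=" ")
        if len(xs) and len(xs)<450:
            c=(xs.mean()+iu-w,ys.mean()+iv-w); print("obs",np.round(c,1),"in nest",(Rz.inv().apply(onz(K,*c,.085)-N)*1e3).round(1)); O[n,sx]=(K,c)
        else: print()
E
```

```text
[ 0.4831318  -0.01652081  0.12037389] [-0.4219811   0.29371395  0.14995441]
wrist -1 exp 321.1 294.0 152 obs [319.3 293.6] in nest [-79.6   1.5  85. ]
wrist 1 exp 321.4 84.4 133 obs [321.4  85. ] in nest [79.6  0.  85. ]
top -1 exp 358.6 240.0 29 obs [360.6 240. ] in nest [-79.6  -6.4  85. ]
top 1 exp 361.5 193.2 0 
side -1 exp 364.5 198.8 18 obs [363.9 200.2] in nest [-79.7   8.4  85. ]
side 1 exp 321.7 190.7 16 obs [322.2 192.4] in nest [75.2  9.3 85. ]
```

The pull is seated: the wrist-view screws give ±79.6 mm along the nest, and y is about 0 to 1.5 mm. Next I'll go up, over the clamp, and across to the robot-side half of the T-handle.

Request:
{"name": "jog_arm", "arguments": {
  "rows": [
    {"x": 0, "y": 0, "z": -45, "ax": 0, "ay": 0, "az": 0, "fingers": 60},
    {"x": 0, "y": 0, "z": -45, "ax": 0, "ay": 0, "az": 0, "fingers": 60},
    {"x": 0, "y": 0, "z": -45, "ax": 0, "ay": 0, "az": 0, "fingers": 60},
    {"x": 0, "y": 0, "z": -45, "ax": 0, "ay": 0, "az": 0, "fingers": 60},
    {"x": -26, "y": 0, "z": 0, "ax": 0, "ay": 0, "az": 0, "fingers": 60},
    {"x": 0, "y": -40, "z": 0, "ax": 0, "ay": 0, "az": 0, "fingers": 60},
    {"x": 0, "y": -40, "z": 0, "ax": 0, "ay": 0, "az": 0, "fingers": 60},
    {"x": 0, "y": -40, "z": 0, "ax": 0, "ay": 0, "az": 0, "fingers": 60}
  ]
}}

```text
t: 12.55
eef_pos: [0.4667, 0.1062, 0.3012]
tool_rot: [0.0, 0.999, -0.038, 0.0]
contact_force: [0.1, 0.1, -0.2]
gripper_width: 0.698
grasp_force: 0.0
```

Request:
{"name": "jog_arm", "arguments": {
  "rows": [
    {"x": 0, "y": -40, "z": 0, "ax": 0, "ay": 0, "az": 0, "fingers": 60},
    {"x": 0, "y": -40, "z": 0, "ax": 0, "ay": 0, "az": 0, "fingers": 60},
    {"x": 0, "y": -40, "z": 0, "ax": 0, "ay": 0, "az": 0, "fingers": 60},
    {"x": 0, "y": -29, "z": 0, "ax": 0, "ay": 0, "az": 0, "fingers": 60},
    {"x": 0, "y": 0, "z": 35, "ax": 0, "ay": 0, "az": 0, "fingers": 60},
    {"x": 0, "y": 0, "z": 35, "ax": 0, "ay": 0, "az": 0, "fingers": 60},
    {"x": 0, "y": 0, "z": 0, "ax": 0, "ay": 0, "az": 0, "fingers": 60},
    {"x": 0, "y": 0, "z": 0, "ax": 0, "ay": 0, "az": 0, "fingers": 60}
  ]
}}

```text
t: 13.35
eef_pos: [0.4778, 0.2535, 0.2312]
tool_rot: [0.0, 0.999, -0.037, -0.001]
contact_force: [-0.0, 0.0, 0.2]
gripper_width: 0.7
grasp_force: 0.0
```

```bash
cat > red.py <<'E'
from h import *
N=np.array([.4944,-.0178,0]);Rz=R.from_euler('z',-4.3,degrees=True)
def red(n):
    a,K=cam(n); hsv=cv2.cvtColor(a,cv2.COLOR_RGB2HSV)
    m=(((hsv[...,0]<6)|(hsv[...,0]>174))&(hsv[...,1]>150)&(hsv[...,2]>50)).astype(np.uint8)
    if n=="top": m[:,400:]=0
    if n=="side": m[:110]=0; m[:,420:]=0
    k,l,s,c=cv2.connectedComponentsWithStats(m); i=1+np.argmax(s[1:,4]); ys,xs=np.where(l==i)
    r=cv2.minAreaRect(np.c_[xs,ys].astype(np.float32)); return K,c[i],s[i],r,l==i
if __name__=="__main__":
    o,p,r=tool(); print(o["t"],"TCP nest",(Rz.inv().apply(p-N)*1e3).round(1),o["contact_force"])
    K,c,s,rr,_=red("wrist"); print(s,c,rr); bx=cv2.boxPoints(rr)
    for b in [c]+list(bx): print(b,(Rz.inv().apply(onz(K,*b,.11)-N)*1e3).round(1))
E
python3 red.py
```

```text
13.35 TCP nest [-36.9 269.3 231.2] [-0.02110212  0.03951405  0.19034744]
[ 309   82   24  134 2863] [320.38840377 147.01047852] ((320.5, 148.5), (133.0, 23.0), 90.0)
[320.38840377 147.01047852] [  5.2 269.9 110. ]
[309.  82.] [ 65.5 280.6 110. ]
[332.  82.] [ 65.5 259.  110. ]
[332. 215.] [-66.4 257.5 110. ]
[309. 215.] [-66.5 282.  110. ]
```

The handle is exactly where computed (x ±66 mm, y 270 mm). Lower and pinch.

Request:
{"name": "jog_arm", "arguments": {
  "rows": [
    {"x": 0, "y": 0, "z": 40, "ax": 0, "ay": 0, "az": 0, "fingers": 60},
    {"x": 0, "y": 0, "z": 40, "ax": 0, "ay": 0, "az": 0, "fingers": 60},
    {"x": 0, "y": 0, "z": 40, "ax": 0, "ay": 0, "az": 0, "fingers": 60},
    {"x": 0, "y": 0, "z": 20, "ax": 0, "ay": 0, "az": 0, "fingers": 60},
    {"x": 0, "y": 0, "z": 12, "ax": 0, "ay": 0, "az": 0, "fingers": 60},
    {"x": 0, "y": 0, "z": 0, "ax": 0, "ay": 0, "az": 0, "fingers": 60},
    {"x": 0, "y": 0, "z": 0, "ax": 0, "ay": 0, "az": 0, "fingers": 0},
    {"x": 0, "y": 0, "z": 0, "ax": 0, "ay": 0, "az": 0, "fingers": 0}
  ],
  "force": 30
}}

```text
t: 14.2
eef_pos: [0.4792, 0.2545, 0.081]
tool_rot: [-0.001, 0.999, -0.037, 0.001]
contact_force: [-0.1, -0.1, -1.1]
gripper_width: 0.375
grasp_force: 0.0
```

Request:
{"name": "jog_arm", "arguments": {
  "rows": [
    {"x": 0, "y": 0, "z": 0, "ax": 0, "ay": 0, "az": 0, "fingers": 0},
    {"x": 0, "y": 0, "z": 0, "ax": 0, "ay": 0, "az": 0, "fingers": 0},
    {"x": 0, "y": 0, "z": 0, "ax": 0, "ay": 0, "az": 0, "fingers": 0},
    {"x": 0, "y": 0, "z": 0, "ax": 0, "ay": 0, "az": 0, "fingers": 0},
    {"x": 0, "y": 0, "z": 0, "ax": 0, "ay": 0, "az": 0, "fingers": 0},
    {"x": 0, "y": 0, "z": 0, "ax": 0, "ay": 0, "az": 0, "fingers": 0},
    {"x": 0, "y": 0, "z": 0, "ax": 0, "ay": 0, "az": 0, "fingers": 0},
    {"x": 0, "y": 0, "z": 0, "ax": 0, "ay": 0, "az": 0, "fingers": 0}
  ]
}}

```text
t: 15.0
eef_pos: [0.479, 0.2547, 0.0802]
tool_rot: [-0.001, 0.999, -0.037, 0.001]
contact_force: [1.0, 1.8, 6.0]
gripper_width: 0.234
grasp_force: 30.1
```

```bash
python3 - <<'E'
from red import *
o,p,r=tool(); print((Rz.inv().apply(p-N)*1e3).round(1))
import math
prev=None
for th in np.r_[0:1.3:0.13,1.3,1.40]:
    a=.07+th; q=(130+140*math.cos(a),100+140*math.sin(a))
    if prev: print(round(th,2),"tool y %.1f z %.1f"%(-(q[0]-prev[0])*1,-(q[1]-prev[1])))
    prev=q
E
```

```text
[-35.8 270.5  80.2]
0.13 tool y 2.4 z -18.0
0.26 tool y 4.8 z -17.6
0.39 tool y 7.0 z -16.8
0.52 tool y 9.1 z -15.7
0.65 tool y 11.1 z -14.4
0.78 tool y 12.9 z -12.9
0.91 tool y 14.4 z -11.1
1.04 tool y 15.7 z -9.1
1.17 tool y 16.8 z -7.0
1.3 tool y 17.5 z -4.8
1.4 tool y 13.8 z -2.1
```

Request:
{"name": "jog_arm", "arguments": {
  "rows": [
    {"x": 0, "y": 1, "z": -9, "ax": 0, "ay": 0, "az": 0, "fingers": 0},
    {"x": 0, "y": 1.4, "z": -9, "ax": 0, "ay": 0, "az": 0, "fingers": 0},
    {"x": 0, "y": 4.8, "z": -17.6, "ax": 0, "ay": 0, "az": 0, "fingers": 0},
    {"x": 0, "y": 7, "z": -16.8, "ax": 0, "ay": 0, "az": 0, "fingers": 0},
    {"x": 0, "y": 9.1, "z": -15.7, "ax": 0, "ay": 0, "az": 0, "fingers": 0},
    {"x": 0, "y": 11.1, "z": -14.4, "ax": 0, "ay": 0, "az": 0, "fingers": 0},
    {"x": 0, "y": 12.9, "z": -12.9, "ax": 0, "ay": 0, "az": 0, "fingers": 0},
    {"x": 0, "y": 0, "z": 0, "ax": 0, "ay": 0, "az": 0, "fingers": 0}
  ]
}}

```text
t: 15.8
eef_pos: [0.4759, 0.2119, 0.179]
tool_rot: [-0.005, 0.999, -0.036, 0.003]
contact_force: [-1.8, 12.8, 10.5]
gripper_width: 0.165
grasp_force: 25.8
```

```bash
cat > lev.py <<'E'
from red import *
from scipy.optimize import least_squares
o,p,r=tool(); print(o["t"],"TCP nest",(Rz.inv().apply(p-N)*1e3).round(1),"F nest",Rz.inv().apply(o["contact_force"]).round(1),o["gripper_width"],o["grasp_force"])
ob=[]
for n in("top","side"):
    K,c,s,rr,m=red(n); print(n,s,c.round(1),rr)
    # visible bar axis: intersect ray through mask centroid with circle of radius 140 about pivot (fixture yz-plane)
    q,d=ray(K,*c); q=Rz.inv().apply(q-N); d=Rz.inv().apply(d)
    t=np.linspace(.5,2.2,40001); P=q+t[:,None]*d; e=np.hypot(P[:,1]-.13,P[:,2]-.1)-.14; i=np.argmin(abs(e))
    sg=np.where(np.diff(np.sign(e)))[0]
    for j in sg: print("   angle",round(np.arctan2(P[j,2]-.1,P[j,1]-.13)-.07,3),"x",P[j,0].round(4))
E
python3 lev.py
```

```text
15.8 TCP nest [-35.7 227.7 179. ] F nest [-2.8 12.6 10.5] 0.1651584853574565 25.773680806159973Traceback (most recent call last):
  File "lev.py", line 6, in <module>
    K,c,s,rr,m=red(n); print(n,s,c.round(1),rr)
               ~~~^^^
  File "red.py", line 8, in red
    k,l,s,c=cv2.connectedComponentsWithStats(m); i=1+np.argmax(s[1:,4]); ys,xs=np.where(l==i)
                                                     ~~~~~~~~~^^^^^^^^^
    return _wrapfunc(a, 'argmax', axis=axis, out=out, **kwds)
    return bound(*args, **kwds)
ValueError: attempt to get argmax of an empty sequence
```

```bash
sed -i 's/for n in("top","side"):/import sys\nfor n in sys.argv[1:]:/' lev.py; python3 lev.py side
python3 - <<'E'
from red import *
a,K=cam("wrist"); o,p,r=tool(); hsv=cv2.cvtColor(a,cv2.COLOR_RGB2HSV); m=(((hsv[...,0]<6)|(hsv[...,0]>174))&(hsv[...,1]>120)&(hsv[...,2]>50)).astype(np.uint8)
k,l,s,c=cv2.connectedComponentsWithStats(m)
for i in range(1,k):
    if s[i,4]>40:
        ys,xs=np.where(l==i); print(s[i],c[i])
        for v in np.unique(ys)[::12]: print(v,xs[ys==v].min(),xs[ys==v].max(),end=" | ")
for x in(0.065,.03,0,-.02):
  for yz in ((.2224,.2052),(.2277,.2086)):
    print(x,yz,np.round(proj(K,N+Rz.apply([x,yz[0],yz[1]])),1))
E
```

```text
15.85 TCP nest [-35.7 228.3 178.5] F nest [-3.2 12.1 11.3] 0.16052674652207669 25.784925520420074
side [304 203  31  12 175] [317.6 207.8] ((319.305908203125, 208.12351989746094), (31.23798942565918, 6.833310604095459), 12.528807640075684)
   angle 0.713 x 0.0241
   angle -2.565 x 0.0901
[ 298   44   48  256 9881] [321.56279729 160.58293695]
44 316 327 | 56 298 345 | 68 299 345 | 80 299 344 | 92 301 343 | 104 299 344 | 116 301 342 | 128 300 343 | 140 300 344 | 152 302 341 | 164 300 343 | 176 300 343 | 188 301 342 | 200 301 342 | 212 302 341 | 224 301 341 | 236 302 341 | 248 309 334 | 260 309 334 | 272 309 334 | 284 308 335 | 296 310 332 | 0.065 (0.2224, 0.2052) [334.2  46.4]
0.065 (0.2277, 0.2086) [322.4  44.5]
0.03 (0.2224, 0.2052) [333.  126.5]
0.03 (0.2277, 0.2086) [322.  126.6]
0 (0.2224, 0.2052) [332.1 187. ]
0 (0.2277, 0.2086) [321.7 188.4]
-0.02 (0.2224, 0.2052) [331.6 223.8]
-0.02 (0.2277, 0.2086) [321.5 225.9]
```

The lever follows (angle ≈0.71), but the bar has slid about 8 mm towards the pad tips. I'll swing mostly sideways from here, so the rising bar works its way deeper between the pads, with a lighter grip.

Request:
{"name": "jog_arm", "arguments": {
  "rows": [
    {"x": 0, "y": 4, "z": 1, "ax": 0, "ay": 0, "az": 0, "fingers": 0},
    {"x": 0, "y": 7, "z": 0, "ax": 0, "ay": 0, "az": 0, "fingers": 0},
    {"x": 0, "y": 7, "z": -1, "ax": 0, "ay": 0, "az": 0, "fingers": 0},
    {"x": 0, "y": 7, "z": -2, "ax": 0, "ay": 0, "az": 0, "fingers": 0},
    {"x": 0, "y": 7, "z": -3, "ax": 0, "ay": 0, "az": 0, "fingers": 0},
    {"x": 0, "y": 7, "z": -3, "ax": 0, "ay": 0, "az": 0, "fingers": 0},
    {"x": 0, "y": 0, "z": 0, "ax": 0, "ay": 0, "az": 0, "fingers": 0},
    {"x": 0, "y": 0, "z": 0, "ax": 0, "ay": 0, "az": 0, "fingers": 0}
  ],
  "force": 20
}}

```text
t: 16.75
eef_pos: [0.4756, 0.1916, 0.195]
tool_rot: [-0.016, 0.999, -0.03, 0.009]
contact_force: [-16.9, 40.7, 53.7]
gripper_width: 0.15
grasp_force: 33.3
```

```bash
python3 lev.py side
```

```text
16.75 TCP nest [-34.5 207.4 195. ] F nest [-19.9  39.3  53.7] 0.15048629759779658 33.27523469924927
side [306 195  42  14 225] [325.2 201.1] ((326.3461608886719, 201.2692413330078), (41.57661437988281, 6.667947769165039), 11.309932708740234)
   angle 0.891 x 0.0057
   angle -2.781 x 0.0655
```

The pads are wedged on the bar's upper flank: the opening is narrower than the bar, and the up-force is high. So the tips sit about 28 mm behind the reported TCP and my pinch was too shallow. I'll lift off, let the lever spring open and pinch deeper.

Request:
{"name": "jog_arm", "arguments": {
  "rows": [
    {"x": 0, "y": -8, "z": -15, "ax": 0, "ay": 0, "az": 0, "fingers": 0},
    {"x": 0, "y": 0, "z": -25, "ax": 0, "ay": 0, "az": 0, "fingers": 0},
    {"x": 0, "y": 0, "z": -30, "ax": 0, "ay": 0, "az": 0, "fingers": 60},
    {"x": 0, "y": -20, "z": -20, "ax": 0, "ay": 0, "az": 0, "fingers": 60},
    {"x": 0, "y": -30, "z": 0, "ax": 0, "ay": 0, "az": 0, "fingers": 60},
    {"x": 0, "y": -28, "z": 0, "ax": 0, "ay": 0, "az": 0, "fingers": 60},
    {"x": 0, "y": 0, "z": 0, "ax": 0, "ay": 0, "az": 0, "fingers": 60},
    {"x": 0, "y": 0, "z": 0, "ax": 0, "ay": 0, "az": 0, "fingers": 60}
  ],
  "force": 30
}}

```text
t: 17.6
eef_pos: [0.4772, 0.2533, 0.2721]
tool_rot: [0.001, 0.999, -0.037, -0.001]
contact_force: [0.4, -0.5, -0.3]
gripper_width: 0.703
grasp_force: 0.0
```

```bash
python3 red.py; python3 lev.py side; python3 - <<'E'
from red import *
go([.4769,.2539,.2312],-4.3)
E
```

```text
17.6 TCP nest [-37.4 269.  272.1] [ 0.38616515 -0.47139327 -0.30439443]
[ 310   86   21  118 2210] [320.1040724  143.44524887] ((320.0, 144.5), (117.0, 20.0), 90.0)
[320.1040724  143.44524887] [  4.7 269.9 110. ]
[310.  86.] [ 65.5 280.8 110. ]
[330.  86.] [ 65.6 259.3 110. ]
[330. 203.] [-65.6 257.9 110. ]
[310. 203.] [-65.7 281.9 110. ]
17.65 TCP nest [-37.1 268.1 272. ] F nest [-0.4 -0.5 -0.3] 0.7016035220332651 0.0
side [301 233  40  15 261] [320.6 239.8] ((320.5705871582031, 239.68234252929688), (40.674461364746094, 6.724844455718994), 12.52880859375)
   angle -0.026 x 0.0019
   angle -1.683 x 0.046
t 17.7 pos [0.47776791 0.2519454  0.27216764] turn deg [ 0.08  0.04 -0.05] shift [-1.  -1.9 41. ] old-axes shift [-1.  -1.9 41. ]
```

Request:
{"name": "jog_arm", "arguments": {
  "rows": [
    {"x": 0, "y": -1, "z": 42, "ax": 0, "ay": 0, "az": 0, "fingers": 60},
    {"x": 0, "y": 0, "z": 42, "ax": 0, "ay": 0, "az": 0, "fingers": 60},
    {"x": 0, "y": 0, "z": 42, "ax": 0, "ay": 0, "az": 0, "fingers": 60},
    {"x": 0, "y": 0, "z": 40, "ax": 0, "ay": 0, "az": 0, "fingers": 60},
    {"x": 0, "y": 0, "z": 30, "ax": 0, "ay": 0, "az": 0, "fingers": 60},
    {"x": 0, "y": 0, "z": 16, "ax": 0, "ay": 0, "az": 0, "fingers": 60},
    {"x": 0, "y": 0, "z": 0, "ax": 0, "ay": 0, "az": 0, "fingers": 0},
    {"x": 0, "y": 0, "z": 0, "ax": 0, "ay": 0, "az": 0, "fingers": 0}
  ],
  "force": 30
}}

```text
t: 18.5
eef_pos: [0.4783, 0.2537, 0.061]
tool_rot: [0.0, 0.999, -0.038, 0.0]
contact_force: [0.1, 0.1, 0.2]
gripper_width: 0.373
grasp_force: 0.0
```

Request:
{"name": "jog_arm", "arguments": {
  "rows": [
    {"x": 0, "y": 0, "z": 0, "ax": 0, "ay": 0, "az": 0, "fingers": 0},
    {"x": 0, "y": 0, "z": 0, "ax": 0, "ay": 0, "az": 0, "fingers": 0},
    {"x": 0, "y": 0, "z": 0, "ax": 0, "ay": 0, "az": 0, "fingers": 0},
    {"x": 0, "y": 0, "z": 0, "ax": 0, "ay": 0, "az": 0, "fingers": 0},
    {"x": 0, "y": 0, "z": 0, "ax": 0, "ay": 0, "az": 0, "fingers": 0},
    {"x": 0, "y": 1, "z": -9, "ax": 0, "ay": 0, "az": 0, "fingers": 0},
    {"x": 0, "y": 1.4, "z": -9, "ax": 0, "ay": 0, "az": 0, "fingers": 0},
    {"x": 0, "y": 0, "z": 0, "ax": 0, "ay": 0, "az": 0, "fingers": 0}
  ]
}}

```text
t: 19.3
eef_pos: [0.4786, 0.2526, 0.0795]
tool_rot: [-0.001, 0.999, -0.038, 0.001]
contact_force: [4.5, 1.8, -3.4]
gripper_width: 0.249
grasp_force: 29.7
```

```bash
python3 lev.py side
```

```text
19.3 TCP nest [-36.  268.4  79.5] F nest [ 4.3  2.2 -3.4] 0.24909791314441 29.740339815616608
side [301 229  24  11 145] [312.  233.8] ((312.66851806640625, 233.7696533203125), (24.43473243713379, 6.445972919464111), 12.994616508483887)
   angle 0.092 x 0.0303
   angle -1.82 x 0.0845
```

Good firm grip (width .249, small downward force). I'll continue along the arc.

Request:
{"name": "jog_arm", "arguments": {
  "rows": [
    {"x": 0, "y": 2.4, "z": -8.8, "ax": 0, "ay": 0, "az": 0, "fingers": 0},
    {"x": 0, "y": 2.4, "z": -8.8, "ax": 0, "ay": 0, "az": 0, "fingers": 0},
    {"x": 0, "y": 3.5, "z": -8.4, "ax": 0, "ay": 0, "az": 0, "fingers": 0},
    {"x": 0, "y": 3.5, "z": -8.4, "ax": 0, "ay": 0, "az": 0, "fingers": 0},
    {"x": 0, "y": 4.5, "z": -7.9, "ax": 0, "ay": 0, "az": 0, "fingers": 0},
    {"x": 0, "y": 4.6, "z": -7.8, "ax": 0, "ay": 0, "az": 0, "fingers": 0},
    {"x": 0, "y": 5.5, "z": -7.2, "ax": 0, "ay": 0, "az": 0, "fingers": 0},
    {"x": 0, "y": 5.6, "z": -7.2, "ax": 0, "ay": 0, "az": 0, "fingers": 0}
  ]
}}

```text
t: 20.15
eef_pos: [0.4767, 0.2253, 0.1449]
tool_rot: [-0.004, 0.999, -0.036, 0.002]
contact_force: [4.3, 11.0, 2.4]
gripper_width: 0.245
grasp_force: 29.3
```

```bash
python3 lev.py side
```

```text
20.15 TCP nest [-35.9 241.1 144.9] F nest [ 3.5 11.3  2.4] 0.2450033575725357 29.284465312957764
side [303 209  27  11 165] [315.3 213.7] ((316.188232421875, 213.65293884277344), (27.333240509033203, 6.833310604095459), 12.528807640075684)
   angle 0.575 x 0.0275
   angle -2.398 x 0.0942
```

Request:
{"name": "jog_arm", "arguments": {
  "rows": [
    {"x": 0, "y": 6.4, "z": -5.5, "ax": 0, "ay": 0, "az": 0, "fingers": 0},
    {"x": 0, "y": 6.5, "z": -5.5, "ax": 0, "ay": 0, "az": 0, "fingers": 0},
    {"x": 0, "y": 7.2, "z": -5, "ax": 0, "ay": 0, "az": 0, "fingers": 0},
    {"x": 0, "y": 7.2, "z": -5, "ax": 0, "ay": 0, "az": 0, "fingers": 0},
    {"x": 0, "y": 7.8, "z": -4, "ax": 0, "ay": 0, "az": 0, "fingers": 0},
    {"x": 0, "y": 7.9, "z": -4, "ax": 0, "ay": 0, "az": 0, "fingers": 0},
    {"x": 0, "y": 0, "z": 0, "ax": 0, "ay": 0, "az": 0, "fingers": 0},
    {"x": 0, "y": 0, "z": 0, "ax": 0, "ay": 0, "az": 0, "fingers": 0}
  ]
}}

```text
t: 21.0
eef_pos: [0.4746, 0.1892, 0.1781]
tool_rot: [-0.008, 0.999, -0.034, 0.005]
contact_force: [-5.3, 22.3, 26.9]
gripper_width: 0.242
grasp_force: 31.6
```

```bash
python3 lev.py side top
```

```text
21.0 TCP nest [-35.3 204.9 178.1] F nest [-7.  21.9 26.9] 0.2419419108438056 31.575884521007538
side [307 193  26  11 150] [318.6 198.1] ((319.5, 198.50001525878906), (26.279560089111328, 7.060180187225342), 11.309932708740234)
   angle 0.932 x 0.0283
   angle -2.831 x 0.0918Traceback (most recent call last):
  File "lev.py", line 7, in <module>
    K,c,s,rr,m=red(n); print(n,s,c.round(1),rr)
               ~~~^^^
  File "red.py", line 8, in red
    k,l,s,c=cv2.connectedComponentsWithStats(m); i=1+np.argmax(s[1:,4]); ys,xs=np.where(l==i)
                                                     ~~~~~~~~~^^^^^^^^^
    return _wrapfunc(a, 'argmax', axis=axis, out=out, **kwds)
    return bound(*args, **kwds)
ValueError: attempt to get argmax of an empty sequence
```

The lever is at about 0.93 and the grip is holding without slipping. The force is mostly radial, from my path being too low, so I'll correct the height and go on.

Request:
{"name": "jog_arm", "arguments": {
  "rows": [
    {"x": 0, "y": 3, "z": -9, "ax": 0, "ay": 0, "az": 0, "fingers": 0},
    {"x": 0, "y": 6, "z": -6, "ax": 0, "ay": 0, "az": 0, "fingers": 0},
    {"x": 0, "y": 7, "z": -4, "ax": 0, "ay": 0, "az": 0, "fingers": 0},
    {"x": 0, "y": 7, "z": -3.5, "ax": 0, "ay": 0, "az": 0, "fingers": 0},
    {"x": 0, "y": 7, "z": -2.5, "ax": 0, "ay": 0, "az": 0, "fingers": 0},
    {"x": 0, "y": 7, "z": -1.5, "ax": 0, "ay": 0, "az": 0, "fingers": 0},
    {"x": 0, "y": 0, "z": 0, "ax": 0, "ay": 0, "az": 0, "fingers": 0},
    {"x": 0, "y": 0, "z": 0, "ax": 0, "ay": 0, "az": 0, "fingers": 0}
  ]
}}

```text
t: 21.9
eef_pos: [0.4707, 0.1428, 0.2003]
tool_rot: [-0.002, 0.999, -0.037, 0.002]
contact_force: [2.1, 4.9, 7.3]
gripper_width: 0.241
grasp_force: 30.5
```

```bash
cat > fin.py <<'E'
from red import *
ps=[];fs=[]
for i in range(4):
    a,K=cam("side"); o,p,r=tool(); ps.append(p+r.apply([0,0,-.04])); fs.append(o["contact_force"])
b=Rz.inv().apply(np.mean(ps,0)-N)*1e3; print("t",o["t"],"TCP",(Rz.inv().apply(p-N)*1e3).round(1),"bar",b.round(1),"angle",np.arccos((b[1]-130)/140)-.07,"F",Rz.inv().apply(np.mean(fs,0)).round(1),o["gripper_width"],o["grasp_force"],"tilt",np.degrees((r.inv()*(Rz*R.from_euler('x',180,degrees=True))).as_rotvec()).round(2))
E
python3 fin.py; python3 lev.py side
```

```text
t 22.1 TCP [-35.7 158.5 200.2] bar [-35.8 158.4 240.2] angle 1.2967499142223597 F [2.3 4.3 7.7] 0.2441684502852514 30.482846796512604 tilt [-0.21 -0.21  0.11]
22.1 TCP nest [-35.7 158.5 200.2] F nest [2.  4.8 7.9] 0.2441684502852514 30.482846796512604
side [311 180  27  12 162] [323.5 185.2] ((324.2500305175781, 185.25), (27.260143280029297, 6.6679487228393555), 11.309932708740234)
   angle 1.278 x 0.026
   angle 3.043 x 0.0763
```

Request:
{"name": "jog_arm", "arguments": {
  "rows": [
    {"x": 0, "y": 5, "z": -1, "ax": 0, "ay": 0, "az": 0, "fingers": 0},
    {"x": 0, "y": 5, "z": 0, "ax": 0, "ay": 0, "az": 0, "fingers": 0},
    {"x": 0, "y": 4, "z": 0, "ax": 0, "ay": 0, "az": 0, "fingers": 0},
    {"x": 0, "y": 3, "z": 0, "ax": 0, "ay": 0, "az": 0, "fingers": 0},
    {"x": 0, "y": 2, "z": 0, "ax": 0, "ay": 0, "az": 0, "fingers": 0},
    {"x": 0, "y": 0, "z": 0, "ax": 0, "ay": 0, "az": 0, "fingers": 0},
    {"x": 0, "y": 0, "z": 0, "ax": 0, "ay": 0, "az": 0, "fingers": 0},
    {"x": 0, "y": 0, "z": 0, "ax": 0, "ay": 0, "az": 0, "fingers": 0}
  ]
}}

```text
t: 22.95
eef_pos: [0.4693, 0.1245, 0.2017]
tool_rot: [-0.002, 0.999, -0.036, 0.002]
contact_force: [0.5, 4.5, 11.9]
gripper_width: 0.242
grasp_force: 31.5
```

```bash
python3 fin.py; python3 lev.py side
```

```text
t 23.15 TCP [-35.7 140.  201.7] bar [-35.8 139.8 241.7] angle 1.430604609307467 F [ 0.4  5.2 11.6] 0.24324317634518614 31.546224653720856 tilt [-0.24 -0.21  0.12]
23.15 TCP nest [-35.7 140.  201.7] F nest [ 0.8  5.2 11.7] 0.24324317634518614 31.546224653720856
side [313 176  26  11 154] [325.  181.1] ((325.4615478515625, 181.1923065185547), (25.69120979309082, 6.471831798553467), 11.309932708740234)
   angle 1.41 x 0.0266
   angle 2.892 x 0.0703
```

Request:
{"name": "jog_arm", "arguments": {
  "rows": [
    {"x": 0, "y": 1.5, "z": -1, "ax": 0, "ay": 0, "az": 0, "fingers": 0},
    {"x": 0, "y": 1.5, "z": -1, "ax": 0, "ay": 0, "az": 0, "fingers": 0},
    {"x": 0, "y": 1.5, "z": 0, "ax": 0, "ay": 0, "az": 0, "fingers": 0},
    {"x": 0, "y": 1.5, "z": 0, "ax": 0, "ay": 0, "az": 0, "fingers": 0},
    {"x": 0, "y": 1.5, "z": 0, "ax": 0, "ay": 0, "az": 0, "fingers": 0},
    {"x": 0, "y": 0, "z": 0, "ax": 0, "ay": 0, "az": 0, "fingers": 0},
    {"x": 0, "y": 0, "z": 0, "ax": 0, "ay": 0, "az": 0, "fingers": 0},
    {"x": 0, "y": 0, "z": 0, "ax": 0, "ay": 0, "az": 0, "fingers": 0}
  ]
}}

```text
t: 24.0
eef_pos: [0.4688, 0.1187, 0.2025]
tool_rot: [-0.003, 0.999, -0.036, 0.002]
contact_force: [4.7, 10.9, -1.2]
gripper_width: 0.241
grasp_force: 30.3
```

```bash
python3 fin.py; python3 lev.py side
```

```text
t 24.2 TCP [-35.7 134.1 202.5] bar [-35.9 133.9 242.5] angle 1.4731812247295284 F [ 4.3 11.1 -0.6] 0.24047325727243124 30.351026952266693 tilt [-0.37 -0.21  0.19]
24.2 TCP nest [-35.7 134.1 202.5] F nest [ 4.3 11.3  0.2] 0.24047325727243124 30.351026952266693
side [314 175  26  11 154] [326.  180.1] ((326.5577087402344, 180.2115478515625), (26.279563903808594, 6.471832752227783), 11.309932708740234)
   angle 1.451 x 0.0248
   angle 2.845 x 0.0659
```

Request:
{"name": "jog_arm", "arguments": {
  "rows": [
    {"x": 0, "y": 1, "z": 0, "ax": 0, "ay": 0, "az": 0, "fingers": 0},
    {"x": 0, "y": 1, "z": 0, "ax": 0, "ay": 0, "az": 0, "fingers": 0},
    {"x": 0, "y": 1, "z": 0, "ax": 0, "ay": 0, "az": 0, "fingers": 0},
    {"x": 0, "y": 0.7, "z": 0, "ax": 0, "ay": 0, "az": 0, "fingers": 0},
    {"x": 0, "y": 0, "z": 0, "ax": 0, "ay": 0, "az": 0, "fingers": 0},
    {"x": 0, "y": 0, "z": 0, "ax": 0, "ay": 0, "az": 0, "fingers": 0},
    {"x": 0, "y": 0, "z": 0, "ax": 0, "ay": 0, "az": 0, "fingers": 0},
    {"x": 0, "y": 0, "z": 0, "ax": 0, "ay": 0, "az": 0, "fingers": 0}
  ]
}}

```text
t: 25.05
eef_pos: [0.4686, 0.1158, 0.2028]
tool_rot: [-0.004, 0.999, -0.036, 0.002]
contact_force: [6.2, 12.5, 1.1]
gripper_width: 0.243
grasp_force: 30.3
```

```bash
python3 fin.py; python3 lev.py side; python3 - <<'E'
from red import *
a,K=cam("wrist"); save("end_w.png",a); b,K2=cam("side"); save("end_s.png",b)
hsv=cv2.cvtColor(a,cv2.COLOR_RGB2HSV); m=(((hsv[...,0]<6)|(hsv[...,0]>174))&(hsv[...,1]>150)&(hsv[...,2]>50))
for v in (60,90,120,150,180):
    xs=np.where(m[v])[0]
    if len(xs): print(v,(Rz.inv().apply(onz(K,xs.min(),v,.24)-N)*1e3).round(1),(Rz.inv().apply(onz(K,xs.max()+1,v,.24)-N)*1e3).round(1))
E
```

```text
t 25.25 TCP [-35.7 131.3 202.8] bar [-35.9 131.  242.8] angle 1.49389925015197 F [ 3.7 13.1  1. ] 0.24193621934988105 30.268379151821136 tilt [-0.43 -0.23  0.22]
25.25 TCP nest [-35.7 131.3 202.8] F nest [ 3.4 12.7  0.7] 0.24193621934988105 30.268379151821136
side [314 175  26  11 159] [326.2 179.6] ((326.648681640625, 179.6081085205078), (26.13943862915039, 6.5759596824646), 9.462322235107422)
   angle 1.47 x 0.0251
   angle 2.823 x 0.0652
60 [ 57.5 141.6 240. ] [ 57.6 118.7 240. ]
90 [ 45.5 140.5 240. ] [ 45.6 119.6 240. ]
120 [ 33.  141.2 240. ] [ 33.1 119.3 240. ]
150 [ 19.7 141.  240. ] [ 19.8 119.4 240. ]
180 [  5.6 141.7 240. ] [  5.8 119.  240. ]
```

The bar is at y ≈ 130 mm by both the wrist camera and the pose. The force is 13 N against the expected ~11 N plus pinch friction, with the right spring slope, so the foot is in about 6.5 mm. Handing in.

```bash
python3 -c "
from station import bot
print(bot.hand_in())"
```

```text
the job is handed in; nothing more can be done
None
```

The job is handed in. The long pull is seated in the nest and released, and the T-handle is pinched and held upright at about 1.49–1.50 rad with the foot in about 6.5 mm. The first pinch was too shallow, so the lever sprang open once and I gripped it again; I did not re-check the pull's seating after the clamp closed.

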